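Cap the ketchup bottle

ROBOT

A 6-joint arm with a two-finger parallel gripper is mounted at the origin on the work surface. World frame = base frame: x ahead of the robot, y to its left, z up, the work surface at z = 0. Lengths are in mm, angles in rad, forces in N, time in s.
With the tool pointing down it reaches from about 275 to 750 mm from the base axis. Payload 10.2 kg.
Tool frame: the origin (TCP) lies on the mounting face of the last link; the fingertips stand 166 mm ahead of it and the grasp point (between the pads) lies 147 mm ahead of it; y points along the fingers, z is the direction in which the jaws open and shut, and the axes are right-handed (so a half turn about y gives the same grasp; the last joint's range is limited). The gripper opens to 88 mm and grips with 3 to 60 N. Pads are 18 mm wide; open, the fingers measure 123 mm over their backs; the gripper's body (75 mm by 187 mm) begins 45 mm behind the grasp point.
Start: joints at [0.929, 0.313, 1.498, -0, 1.331, -0.223], TCP at [213.513, 479.63, 404.72] pointing down, gripper open.
Joint ranges: [-2.94, 2.94], [-0.97, 2.17], [0.19, 2.56], [-1.23, 4.37], [0.02, 3.11], [-2.88, 2.88]. Speed limits (rad/s): [2.39, 2.39, 3.01, 3.14, 3.14, 3.14].

INTERFACE

Orientations are given as a unit quaternion [w, x, y, z].
In Python, from rig import bot gives the robot as it stands.
- The arm moves only by the shell command python3 -m inch 'ROWS'. ROWS is JSON, one flat list of numbers, 7 for each row, row after row: the shift along the world's x, y, z in units of 0.05 m (1.0 is 0.05 m), then the turn, a rotation vector about the world's x, y, z in units of 90 degrees (1.0 is 90 degrees), then the opening, from 0 (shut) to 1 (fully open). In form: [dx, dy, dz, rx, ry, rz, claw, dx, dy, dz, rx, ry, rz, claw, ...]. A call has 1 to 12 rows; each row shifts and turns the pose as measured when the row begins; what a row does not reach is not made up. A row lasts 1/12 s, in which the tool goes at most 41.7 mm and 7.16 degrees, less where a joint would pass 70% of its speed; a pose out of reach is approached as far as the arm can. A call with a number of a shift or a turn outside -1 to 1 is refused whole. A call with a gripper value outside its range is refused whole. The fingers move at their own pace and stop on an object; the grip force is fixed at half the most. Time passes only in rows, so rows that do not move let the fingers close. It gives the time, the measured TCP pose, the force and the opening at its end, in the units of the state.
- bot.sense(): the state, without advancing time (a new reading comes with each control period).
- bot.read_camera(name): name is "scene" or "top" or "wrist"; returns a dict with "color" (384x512x3 uint8, blue, green, red), "fx", "fy", "cx", "cy" (pixels), "camera_from_world" (4x4, takes a point from world to camera coordinates); the wrist camera has in their place "tool_from_camera" (4x4, takes a point from camera to tool coordinates, whose origin is the TCP and whose axes are the tool frame's). Camera axes: x right, y down, z forward; pixel columns grow to the right and rows downward; lengths in mm; the calibration is good to about 2 mm. A picture is of the moment at which its call begins: read the wrist's pose just before it. There is no depth.
- bot.hand_in(): hands the job in, once; it reports no verdict.
The state is a dict: "time": time; "q": joint angles; "qd": joint speeds; "joint_efforts": joint torques, N m; "eef_pos": TCP position; "tool_rot": TCP orientation; "ft_force": force on the tool from outside, world axes, zero at the start; "moment": the same for the moment, N m; "gripper_width": finger opening in mm.
Only numpy, scipy, OpenCV 4.12 (cv2) and the standard library are available. Lean on these libraries where they do the work, as an engineer would, in place of code of your own. Each camera call takes 0.05 s, during which the arm holds its last target. There are 200 camera calls.

TASK

Close the red squeeze bottle in the condiment caddy: pick up the red cap and press it down onto the red bottle's tapered nozzle until it is fully home on the collar and stays there by itself. The yellow bottle stays open; leave the yellow cap and the white salt shaker standing where they are.

Things in the scene. Friction and masses are not known exactly. Their poses are not given: they have to be found in the camera images.
- red_cap: Loose red plastic cap, a cup standing mouth-down on the table: 40 mm diameter, 68 mm tall, about 20 g, bore 32 mm wide, 64 mm deep. Origin: centre of its open lower rim; z up. Yaw does not matter. Set loosely on the nozzle it hangs 13 to 17 mm above the seat; a push growing from 5 to 16 N takes it home on the hard collar, where friction holds it.
- red_seat (a point): Centre of the red bottle's collar top (52 mm wide, 132 mm above the table), where the cap's rim rests when home; z up. Above it a cream nozzle, 60 mm tall, 29 mm wide for 42 mm, then narrowing to 8 mm at the tip; 4 springy ribs on its lowest 28 mm, 36 mm across at the foot, taper inwards. The 76 mm bottle is fixed in a fixed 90x220x45 mm tray, 130 mm from a like yellow bottle (left or right).
- yellow_cap: Loose yellow cap of the same shape and size as the red one, standing mouth-down on the table. A bystander: not to be moved. Origin: centre of its lower rim.
- shaker: Loose white salt shaker with a steel top, 40 mm in diameter, 80 mm tall, standing on the table. A bystander: not to be moved. Origin: centre of its underside.
There are look-alikes about, which are no part of the job. Of the things that look like the red_cap, the largest one is meant.

How it is judged:
By the outcome, as a careful person would: the job done as asked, in the order asked, and still so for the second after the job is handed in, with the robot touching nothing.
It also fails if it takes over 42 s, if anything falls off the work surface, if the arm or the gripper's body presses on something with over 40 N, if the wrist force passes 120 N, or if a joint passes its speed limit or range.

## Working session

There is one attempt and no reset: what is moved stays moved. The work goes in short steps, Python scripts to look and compute and a shell command to move; the robot and the scene stay as the last step left them, time stands still between calls to the robot, and variables do not carry over. Pictures are saved under pics/ and viewed, about 8 in all and at most 12, crops included, and the job is handed in when it is done.

```bash
mkdir -p pics; cat > h.py <<'E'
import numpy as np,cv2
from rig import bot
def snap(n,f):
    r=bot.read_camera(n); cv2.imwrite(f'pics/{f}.png',r['color']); np.save(f'pics/{f}.npy',r,allow_pickle=True); return r
def load(f): return np.load(f'pics/{f}.npy',allow_pickle=True).item()
def ray(r,u,v):
    M=np.linalg.inv(r['camera_from_world']); d=M[:3,:3]@np.array([(u-r['cx'])/r['fx'],(v-r['cy'])/r['fy'],1]); return M[:3,3],d
def at(r,u,v,z):
    o,d=ray(r,u,v); return (o+d*(z-o[2])/d[2]).round(1)
def proj(r,p):
    c=r['camera_from_world']@np.r_[p,1]; return (r['fx']*c[0]/c[2]+r['cx'],r['fy']*c[1]/c[2]+r['cy'])
E
python3 - <<'E'
from h import *
a=snap('scene','s0');b=snap('top','t0')
print(bot.sense())
for r in(a,b): print(np.linalg.inv(r['camera_from_world']).round(2), r['fx'])
cv2.imwrite('pics/both.png',cv2.resize(np.vstack([a['color'],b['color']]),(400,600)))
E
```

```text
{'time': 0.1, 'q': array([ 9.28570009e-01,  3.13398832e-01,  1.49831436e+00,  1.06358498e-05,
        1.33101319e+00, -2.23379124e-01]), 'qd': array([ 2.57110406e-03, -2.38353805e-03, -1.25622099e-03,  8.98074997e-05,
       -1.43914789e-03, -2.01453561e-05]), 'joint_efforts': array([ 3.03016081e-03, -4.02803779e+01, -2.52650177e+01,  6.94861938e-02,
        3.41748388e-02, -5.36946129e-05]), 'eef_pos': array([213.50742721, 479.59883255, 404.23334573]), 'tool_rot': array([-0.6912945 ,  0.69201919, -0.14717704,  0.14683418]), 'ft_force': array([ 0.21592161, -0.74934629,  0.13392075]), 'moment': array([0.00962338, 0.00903173, 0.020102  ]), 'gripper_width': 87.76120933864068}
[[-7.10000e-01  4.50000e-01 -5.40000e-01  1.06075e+03]
 [ 7.00000e-01  4.30000e-01 -5.70000e-01  4.58080e+02]
 [-2.00000e-02 -7.80000e-01 -6.20000e-01  6.47650e+02]
 [ 0.00000e+00  0.00000e+00  0.00000e+00  1.00000e+00]] 449.54074148849196
[[-0.00000e+00 -9.90000e-01  1.60000e-01  4.25400e+02]
 [-1.00000e+00 -0.00000e+00 -3.00000e-02 -2.66600e+01]
 [ 3.00000e-02 -1.60000e-01 -9.90000e-01  1.14481e+03]
 [ 0.00000e+00  0.00000e+00  0.00000e+00  1.00000e+00]] 496.6534574134881
```

View pics/s0.png

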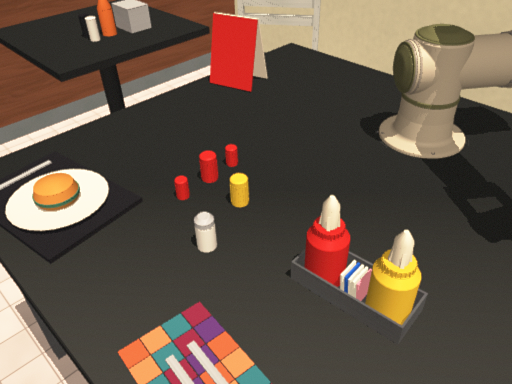

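View pics/t0.png

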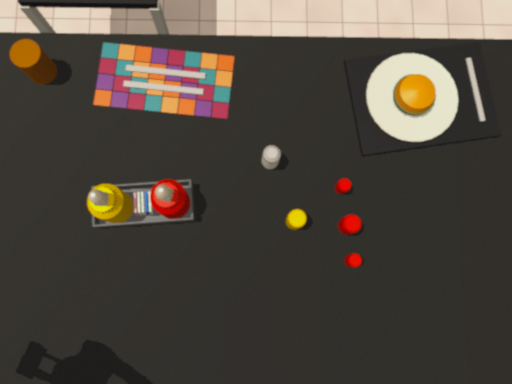

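The scene view shows three red cups, with the largest in the middle at (208,167), the yellow cap at (239,190), the shaker at (206,232) and the red nozzle tip at (331,198). In the top view the big cup is at (351,224), the yellow cap at (297,219), the shaker at (271,157) and the red bottle at (170,198). I'll enlarge both to read pixels.

```bash
python3 - <<'E'
from h import *
s=load('s0')['color'];t=load('t0')['color']
c=lambda im,x,y,w,h,k:cv2.resize(im[y:y+h,x:x+w],None,fx=k,fy=k,interpolation=cv2.INTER_CUBIC)
A=np.hstack([c(s,170,140,100,75,4),c(s,295,190,100,75,4)])
B=np.hstack([c(t,300,170,100,75,4),c(t,130,165,100,75,4)])
cv2.imwrite('pics/c.png',np.vstack([A,B]))
E
```

```text
(no output)
```

View pics/c.png

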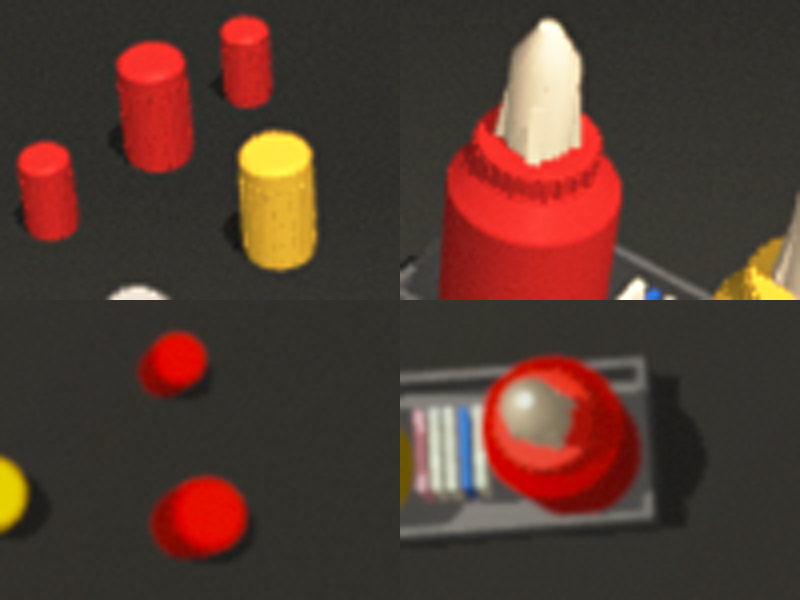

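Top left crop: big red cap, top centre at scene (208,155.5). Bottom left: its top centre at top-view (352.2,223.5). The nozzle tip is at scene (331.8,195) and about (160,188) in the top view.

```bash
python3 - <<'E'
from h import *
s=load('s0');t=load('t0')
def tri(p,q):
    o1,d1=ray(s,*p);o2,d2=ray(t,*q)
    k=np.linalg.lstsq(np.c_[d1,-d2],o2-o1,rcond=None)[0]
    return (o1+d1*k[0]).round(1),(o2+d2*k[1]).round(1)
print('cap',at(s,208,155.5,68),at(t,352.2,223.5,68),tri((208,155.5),(352.2,223.5)))
print('capbottomfront',at(s,209,182,0))
print('tip',at(s,331.8,195.5,192),at(t,160,188,192),tri((331.8,195),(160,188)))
print('yel',at(s,239,178.5,68),at(t,297,219,68)); print('shk',at(s,204,218,80),at(t,272,152,80))
print('small',at(s,181,177,50),at(t,344.5,185,50),at(s,231.5,147,50),at(t,354.5,260,50))
q=bot.sense()['tool_rot'];from scipy.spatial.transform import Rotation as R
print(R.from_quat(np.r_[q[1:],q[0]]).as_matrix().round(3))
w=bot.read_camera('wrist');print(w['tool_from_camera'].round(3),w['fx'])
# fit collar ellipse check
for c in [(x,y) for x in (545,) for y in (175,)]: pass
E
```

```text
cap [ 532.4 -262.9   68. ] [ 528.1 -268.3   68. ] (array([ 528. , -268.8,   63.3]), array([ 528.6, -269.3,   63.4]))
capbottomfront [ 543.2 -255.7    0. ]
tip [582.  128.8 192. ] [584.4 131.5 192. ] (array([584.4, 130.3, 195.2]), array([583.9, 131. , 195.2]))
yel [ 543.9 -143.1   68. ] [ 537.8 -147.2   68. ]
shk [688.  -85.2  80. ] [684.5 -92.7  80. ]
small [ 615.1 -261.5   50. ] [ 616.7 -257.6   50. ] [ 451.1 -272.4   50. ] [ 449.4 -274.9   50. ]
[[ 0.914 -0.001  0.407]
 [-0.407 -0.001  0.914]
 [-0.    -1.    -0.001]]
[[-0.0000e+00  9.5400e-01  3.0000e-01 -7.8839e+01]
 [-1.0000e-03 -3.0000e-01  9.5400e-01  2.1258e+01]
 [ 1.0000e+00  0.0000e+00  1.0000e-03  1.3100e-01]
 [ 0.0000e+00  0.0000e+00  0.0000e+00  1.0000e+00]] 339.24976860424994
```

```bash
python3 -m inch '[0.3,-0.7,0,0,0,0.07,1, 0.3,-0.7,0,0,0,0.07,1, 0.3,-0.7,0,0,0,0.07,1, 0.3,-0.7,0,0,0,0.05,1, 0.3,-0.7,0,0,0,0,1, 0.3,-0.7,0,0,0,0,1, 0.3,-0.7,0,0,0,0,1, 0.3,-0.7,0,0,0,0,1, 0.3,-0.7,0,0,0,0,1, 0.3,-0.7,0,0,0,0,1, 0.3,-0.7,0,0,0,0,1, 0.3,-0.7,0,0,0,0,1]'
```

```text
time: 1.15
eef_pos: [391.8, 47.0, 402.3]
tool_rot: [-0.706, 0.708, 0.004, -0.005]
ft_force: [1.2, 1.9, 1.3]
gripper_width: 88.2
```

```bash
python3 -m inch '[0.31,-0.7,0,0,0,0,1, 0.31,-0.7,0,0,0,0,1, 0.31,-0.7,0,0,0,0,1, 0.31,-0.7,0,0,0,0,1, 0.31,-0.7,0,0,0,0,1, 0.31,-0.7,0,0,0,0,1, 0.31,-0.7,0,0,0,0,1, 0.31,-0.7,0,0,0,0,1, 0.2,-0.5,0,0,0,0,1, 0,0,0,0,0,0,1, 0,0,0,0,0,0,1]'
cat >> h.py <<'E'
from scipy.spatial.transform import Rotation as R
def wsnap(f):
    st=bot.sense(); r=bot.read_camera('wrist'); q=st['tool_rot']
    T=np.eye(4);T[:3,:3]=R.from_quat(np.r_[q[1:],q[0]]).as_matrix();T[:3,3]=st['eef_pos']
    r['camera_from_world']=np.linalg.inv(T@r['tool_from_camera'])
    cv2.imwrite(f'pics/{f}.png',r['color']); np.save(f'pics/{f}.npy',r,allow_pickle=True)
    print(st['eef_pos'].round(1),st['q'].round(2)); return r
E
python3 -c "
from h import *
wsnap('w0')"
```

```text
time: 2.07
eef_pos: [529.0, -282.7, 398.2]
tool_rot: [0.707, -0.707, 0.001, 0.002]
ft_force: [0.0, 0.7, -0.0]
gripper_width: 88.3
[ 529.  -282.7  398.2] [-0.69  0.49  1.27 -0.    1.39 -2.26]
```

View pics/w0.png

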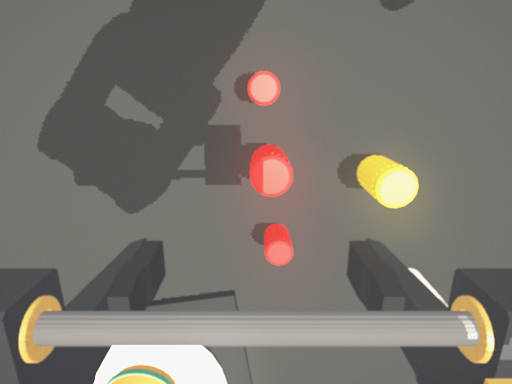

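The wrist view shows the big red cap's top face centred near (271.5,176), the yellow cap top at (397,186), and small cups at (264,88) and (279,250).

```bash
python3 -c "
from h import *
w=load('w0')
print(at(w,271.5,176,68),at(w,397,186,68),[ (at(w,271.5+21,176,68)-at(w,271.5-21,176,68))])
print(at(w,271,146,0))"
```

```text
[ 528.  -266.9   68. ] [ 537.5 -147.9   68. ] [array([ 0. , 39.5,  0. ])]
[ 510.7 -264.7    0. ]
```

```bash
python3 -m inch '[0,0.31,0,0,0,0,1, 0,0,-0.6,0,0,0,1, 0,0,-0.6,0,0,0,1, 0,0,-0.6,0,0,0,1, 0,0,-0.5,0,0,0,1, 0,0,0,0,0,0,1, 0,0,0,0,0,0,1]'
```

```text
time: 2.7
eef_pos: [527.1, -257.7, 283.1]
tool_rot: [-0.707, 0.708, 0.003, -0.003]
ft_force: [0.4, -0.1, -0.0]
gripper_width: 88.1
```

```bash
python3 -m inch '[0.03,-0.18,0,0,0,0,1, 0,0,0,0,0,0,1, 0,0,-0.6,0,0,0,1, 0,0,-0.6,0,0,0,1, 0,0,-0.35,0,0,0,1, 0,0,-0.15,0,0,0,1, 0,0,0,0,0,0,1, 0,0,0,0,0,0,1]'
```

```text
time: 3.37
eef_pos: [531.1, -268.9, 209.0]
tool_rot: [-0.702, 0.712, 0.01, 0.002]
ft_force: [0.1, 0.5, 0.8]
gripper_width: 88.4
```

```bash
cat > fix.py <<'E'
from h import *
s=bot.sense();q=s['tool_rot'];M=R.from_quat(np.r_[q[1:],q[0]])
G=R.from_matrix(np.array([[1,0,0],[0,0,1],[0,-1,0]]))
print('t',round(s['time'],2),s['eef_pos'].round(1),'turn units',((G*M.inv()).as_rotvec()/(np.pi/2)).round(3),'F',s['ft_force'].round(1),'w',round(s['gripper_width'],1))
E
python3 fix.py
```

```text
t 3.37 [ 531.1 -268.9  209. ] turn units [ 0.01   0.011 -0.006] F [0.1 0.5 0.8] w 88.4
```

```bash
python3 -m inch '[-0.05,0.04,-0.2,0.01,0.011,-0.006,1, 0,0,-0.15,0,0,0,1, 0,0,0,0,0,0,1, 0,0,0,0,0,0,1]'; python3 fix.py
```

```text
time: 3.7
eef_pos: [529.2, -267.4, 194.1]
tool_rot: [-0.706, 0.708, 0.001, 0.001]
ft_force: [0.8, -0.3, 0.3]
gripper_width: 87.9
t 3.7 [ 529.2 -267.4  194.1] turn units [0.001 0.002 0.   ] F [ 0.8 -0.3  0.3] w 87.9
```

```bash
python3 -m inch '[0,0,0,0,0,0,0, 0,0,0,0,0,0,0, 0,0,0,0,0,0,0, 0,0,0,0,0,0,0, 0,0,0,0,0,0,0, 0,0,0,0,0,0,0, 0,0,0,0,0,0,0, 0,0,0,0,0,0,0]'; python3 fix.py
```

```text
time: 4.37
eef_pos: [529.5, -267.6, 195.4]
tool_rot: [-0.706, 0.708, 0.002, 0.002]
ft_force: [0.1, -0.5, -0.4]
gripper_width: 39.4
t 4.37 [ 529.5 -267.6  195.4] turn units [0.002 0.003 0.   ] F [ 0.1 -0.5 -0.4] w 39.4
```

```bash
python3 -m inch '[0,0,0.3,0,0,0,0, 0,0,0.6,0,0,0,0, 0,0,0.7,0,0,0,0, 0,0,0.7,0,0,0,0, 0,0,0.7,0,0,0,0, 0,0,0.7,0,0,0,0, 0,0,0.7,0,0,0,0, 0,0,0.7,0,0,0,0, 0,0,0,0,0,0,0, 0,0,0,0,0,0,0]'; python3 fix.py
```

```text
time: 5.2
eef_pos: [526.1, -265.0, 461.0]
tool_rot: [-0.707, 0.707, 0.0, 0.0]
ft_force: [-0.1, -0.2, -1.1]
gripper_width: 39.7
t 5.2 [ 526.1 -265.   461. ] turn units [0. 0. 0.] F [-0.1 -0.2 -1.1] w 39.7
```

```bash
python3 -m inch '[0.09,0.4,0,0,0,0,0, 0.09,0.6,0,0,0,0,0, 0.09,0.65,0,0,0,0,0, 0.09,0.65,0,0,0,0,0, 0.1,0.65,0,0,0,0,0, 0.1,0.65,0,0,0,0,0, 0.1,0.65,0,0,0,0,0, 0.1,0.65,0,0,0,0,0, 0.1,0.65,0,0,0,0,0, 0.1,0.5,0,0,0,0,0, 0,0.3,0,0,0,0,0, 0,0,0,0,0,0,0]'; python3 -m inch '[0,0,0,0,0,0,0, 0,0,0,0,0,0,0]'; python3 fix.py
```

```text
time: 6.2
eef_pos: [573.3, 66.0, 445.1]
tool_rot: [0.709, -0.705, 0.009, 0.006]
ft_force: [-0.5, -0.2, 0.1]
gripper_width: 39.7
time: 6.37
eef_pos: [573.4, 66.1, 442.9]
tool_rot: [0.709, -0.705, 0.01, 0.007]
ft_force: [-0.4, 0.2, -0.8]
gripper_width: 39.8
t 6.37 [573.4  66.1 442.9] turn units [-0.004 -0.015  0.002] F [-0.4  0.2 -0.8] w 39.8
```

```bash
python3 -c "
from h import *
w=wsnap('w1'); cv2.imwrite('pics/w1b.png',cv2.resize(w['color'],(768,576),interpolation=cv2.INTER_CUBIC))
print(proj(w,[583,130,192]),proj(w,[583,130,132]))"
```

```text
[573.4  66.1 442.9] [-0.09  0.41  1.26  0.    1.49 -1.66]
(np.float64(340.3985544410589), np.float64(223.03154000020317)) (np.float64(323.98334704916624), np.float64(199.13858012509866))
```

View pics/w1b.png

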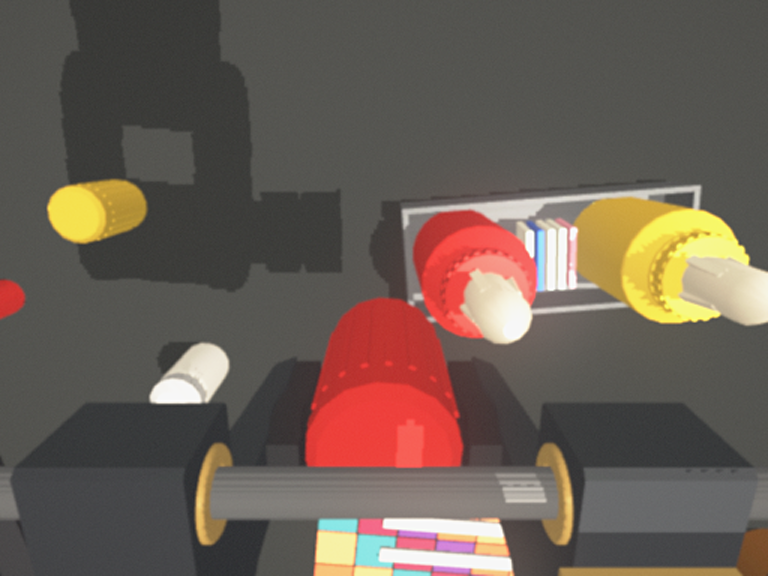

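Tip at about (338,217) and collar centre about (324.7,195.5) in native pixels. The held cap's rim has its nearest edge at (256,199.5).

```bash
python3 -c "
from h import *
w=load('w1')
print('tip',at(w,338,217.5,192),'collar',at(w,324.7,195.5,132)); print('cap rim near',at(w,256,199.5,247.5),'expect x',573.4-20)
for p in [(440/1.5,195.5),(536/1.5,195.5)]: print(at(w,*p,132))
r=w['color'][140:240,260:370]; cv2.imwrite('pics/w1c.png',cv2.resize(r,None,fx=5,fy=5,interpolation=cv2.INTER_CUBIC))"
```

```text
tip [578.7 128.  192. ] collar [579.6 130.5 132. ]
cap rim near [547.8  68.2 247.5] expect x 553.4
[579.5 102.3 132. ]
[579.7 159.8 132. ]
```

View pics/w1c.png

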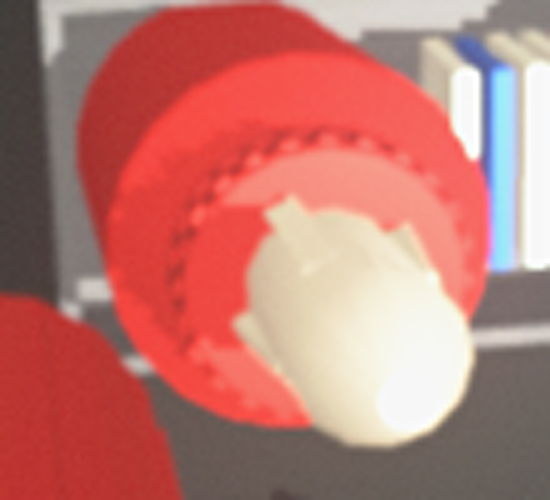

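```bash
python3 -m inch '[0.05,0.4,0,-0.004,-0.015,0.002,0, 0.05,0.4,0,0,0,0,0, 0.05,0.3,0,0,0,0,0, 0,0.1,0,0,0,0,0, 0,0,0,0,0,0,0, 0,0,0,0,0,0,0]'; python3 fix.py
```

```text
time: 6.92
eef_pos: [581.9, 120.6, 441.5]
tool_rot: [-0.706, 0.708, -0.004, 0.003]
ft_force: [0.9, -0.0, -0.1]
gripper_width: 39.5
t 6.92 [581.9 120.6 441.5] turn units [ 0.001 -0.001  0.007] F [ 0.9 -0.  -0.1] w 39.5
```

```bash
python3 -m inch '[0,0.2,0,0,0,0.007,0, 0,0,-0.3,0,0,0,0, 0,0,-0.3,0,0,0,0, 0,0,-0.15,0,0,0,0, 0,0,0,0,0,0,0, 0,0,0,0,0,0,0]'; python3 fix.py; python3 -c "
from h import *
s=snap('scene','s1');t=snap('top','t1')
c=lambda im,x,y:cv2.resize(im[y:y+110,x:x+100],None,fx=4,fy=4,interpolation=cv2.INTER_CUBIC)
cv2.imwrite('pics/c1.png',np.hstack([c(s['color'],285,140),c(t['color'],110,140)]))
w=wsnap('w2')
"
```

```text
time: 7.42
eef_pos: [581.9, 128.4, 403.8]
tool_rot: [-0.706, 0.708, -0.001, 0.001]
ft_force: [-0.3, -0.3, -0.2]
gripper_width: 39.6
t 7.42 [581.9 128.4 403.8] turn units [ 0.002 -0.     0.001] F [-0.3 -0.3 -0.2] w 39.6
[581.9 128.4 404.1] [ 0.02  0.47  1.27 -0.    1.4  -1.55]
```

View pics/c1.png

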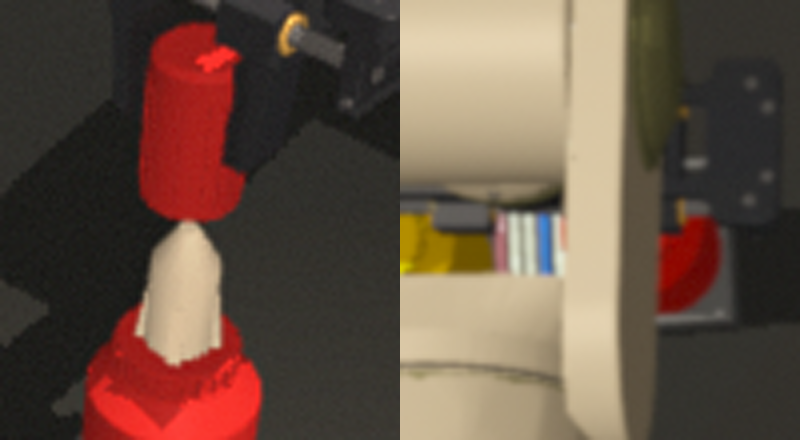

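The scene crop shows the held cap (rim centre about (191,200) in the crop) directly above the nozzle tip (188,222), aligned within about 1 mm. The top view is hidden by the arm. I'll descend.

```bash
python3 -m inch '[0,0,-0.2,0,0,0,0, 0,0,-0.2,0,0,0,0, 0,0,-0.2,0,0,0,0, 0,0,0,0,0,0,0]'; python3 fix.py
```

```text
time: 7.9
eef_pos: [581.8, 128.4, 372.6]
tool_rot: [-0.706, 0.708, 0.001, 0.002]
ft_force: [-0.2, -0.9, -0.7]
gripper_width: 39.6
t 7.9 [581.8 128.4 372.6] turn units [0.002 0.002 0.001] F [-0.2 -0.9 -0.7] w 39.6
```

```bash
python3 -m inch '[0,0,-0.15,0,0,0,0, 0,0,-0.1,0,0,0,0, 0,0,0,0,0,0,0]'; python3 fix.py
```

```text
time: 8.15
eef_pos: [581.8, 128.8, 358.3]
tool_rot: [-0.707, 0.708, 0.001, 0.002]
ft_force: [-0.2, 0.7, 0.4]
gripper_width: 40.1
t 8.15 [581.8 128.8 358.3] turn units [0.001 0.002 0.001] F [-0.2  0.7  0.4] w 40.1
```

```bash
python3 -m inch '[0,0,-0.1,0,0,0,0, 0,0,-0.1,0,0,0,0, 0,0,-0.1,0,0,0,0, 0,0,0,0,0,0,0]'; python3 fix.py
```

```text
time: 8.48
eef_pos: [581.7, 129.6, 342.4]
tool_rot: [0.707, -0.707, -0.001, -0.002]
ft_force: [0.1, 2.7, -2.4]
gripper_width: 39.7
t 8.48 [581.7 129.6 342.4] turn units [-0.001  0.003  0.001] F [ 0.1  2.7 -2.4] w 39.7
```

```bash
python3 -m inch '[0,0.02,-0.1,0,0,0,0, 0,0,-0.1,0,0,0,0, 0,0,0,0,0,0,0]'; python3 fix.py;  python3 -m inch '[0,0,-0.1,0,0,0,0, 0,0,-0.1,0,0,0,0]'; python3 fix.py
```

```text
time: 8.73
eef_pos: [582.0, 130.2, 334.0]
tool_rot: [-0.707, 0.708, 0.003, 0.003]
ft_force: [-1.7, 1.9, -7.2]
gripper_width: 39.6
t 8.73 [582.  130.2 334. ] turn units [0.001 0.005 0.001] F [-1.7  1.9 -7.2] w 39.6
time: 8.9
eef_pos: [582.3, 130.1, 326.9]
tool_rot: [-0.706, 0.708, 0.004, 0.005]
ft_force: [-10.9, 2.7, 27.6]
gripper_width: 39.8
t 8.9 [582.3 130.1 326.9] turn units [0.001 0.008 0.   ] F [-10.9   2.7  27.6] w 39.8
```

```bash
python3 -m inch '[0,0,-0.03,0,0,0,0, 0,0,0,0,0,0,0]'; python3 fix.py; python3 -c "
from h import *
s=snap('scene','s2')
cv2.imwrite('pics/c2.png',cv2.resize(s['color'][140:250,280:400],None,fx=5,fy=5,interpolation=cv2.INTER_CUBIC))"
```

```text
time: 9.07
eef_pos: [581.6, 130.3, 326.9]
tool_rot: [-0.706, 0.708, 0.004, 0.004]
ft_force: [0.5, 1.1, -4.9]
gripper_width: 39.7
t 9.07 [581.6 130.3 326.9] turn units [0.002 0.008 0.   ] F [ 0.5  1.1 -4.9] w 39.7
```

View pics/c2.png

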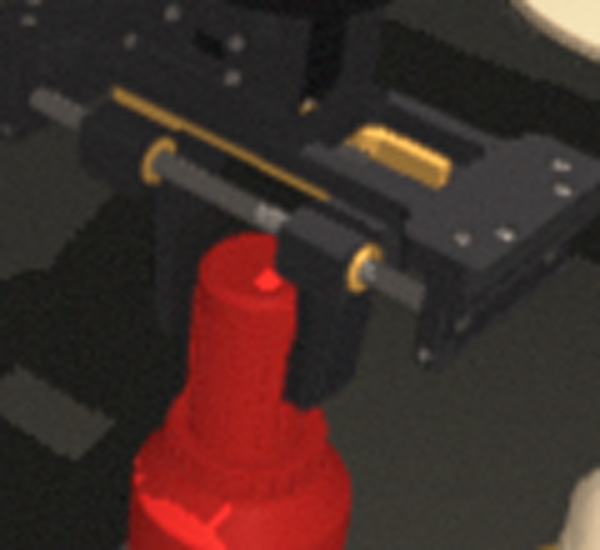

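The scene crop shows the cap sitting on the collar with no cream visible. One more firm push will confirm the hard stop.

```bash
python3 -m inch '[0,0,-0.08,0,0,0,0]'; python3 fix.py; python3 -m inch '[0,0,-0.08,0,0,0,0]'; python3 fix.py;
```

```text
time: 9.2
eef_pos: [581.8, 130.3, 325.9]
tool_rot: [-0.706, 0.708, 0.005, 0.006]
ft_force: [-11.9, -0.1, 37.5]
gripper_width: 39.6
t 9.2 [581.8 130.3 325.9] turn units [0.002 0.01  0.   ] F [-11.9  -0.1  37.5] w 39.6
time: 9.28
eef_pos: [581.6, 130.4, 325.7]
tool_rot: [-0.706, 0.708, 0.007, 0.007]
ft_force: [-17.8, -0.8, 35.4]
gripper_width: 39.7
t 9.28 [581.6 130.4 325.7] turn units [ 0.002  0.012 -0.   ] F [-17.8  -0.8  35.4] w 39.7
```

```bash
python3 -m inch '[0,0,0,0,0.01,0,0, 0,0,0,0,0,0,1, 0,0,0,0,0,0,1, 0,0,0,0,0,0,1, 0,0,0,0,0,0,1, 0,0,0,0,0,0,1, 0,0,0,0,0,0,1]'; python3 fix.py
```

```text
time: 9.87
eef_pos: [582.1, 129.6, 324.8]
tool_rot: [-0.705, 0.709, 0.002, 0.002]
ft_force: [-0.1, -0.5, 0.2]
gripper_width: 77.5
t 9.87 [582.1 129.6 324.8] turn units [ 0.004  0.003 -0.   ] F [-0.1 -0.5  0.2] w 77.5
```

```bash
python3 -m inch '[0,0,0.1,0,0,0,1, 0,0,0.3,0,0,0,1, 0,0,0.6,0,0,0,1, 0,0,0.6,0,0,0,1, 0,0,0.6,0,0,0,1, -0.4,-0.4,0.2,0,0,0,1, -0.5,-0.5,0,0,0,0,1, -0.5,-0.5,0,0,0,0,1, -0.5,-0.5,0,0,0,0,1, -0.5,-0.5,0,0,0,0,1, 0,0,0,0,0,0,1, 0,0,0,0,0,0,1]'; python3 fix.py; python3 -c "
from h import *
s=snap('scene','s3');t=snap('top','t3')
c=lambda im,x,y,w,h:cv2.resize(im[y:y+h,x:x+w],(400,300),interpolation=cv2.INTER_CUBIC)
A=np.hstack([c(s['color'],290,150,120,90),c(t['color'],120,150,120,90)]);B=np.hstack([c(s['color'],160,130,160,120),c(t['color'],230,130,160,120)])
cv2.imwrite('pics/c3.png',np.vstack([A,B]))
p=[582,130,200]
print('top home',proj(s,p),proj(t,p),'if 15 high',proj(s,[582,130,215]))"
```

```text
time: 10.87
eef_pos: [454.7, 6.3, 452.6]
tool_rot: [-0.704, 0.71, 0.003, 0.002]
ft_force: [-0.5, 0.2, -0.4]
gripper_width: 88.5
t 10.87 [454.7   6.3 452.6] turn units [ 0.005  0.005 -0.001] F [-0.5  0.2 -0.4] w 88.5
top home (np.float64(332.80321221226666), np.float64(191.91782453988918)) (np.float64(160.0940901478237), np.float64(188.55549064118838)) if 15 high (np.float64(333.5711369204067), np.float64(184.47231261057982))
```

View pics/c3.png

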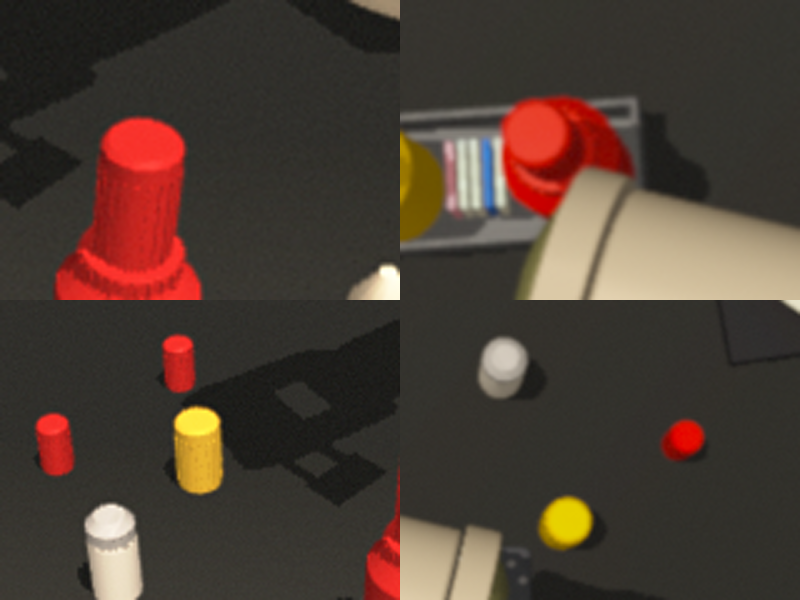

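The cap's top centre is at scene (332.6,192.6). Home predicts (332.8,191.9) and 15 mm high predicts (333.6,184.5), so it is fully home. The yellow cap, shaker and small cups are standing where they were.

```bash
python3 -c "
from rig import bot
print(bot.hand_in())"
```

```text
the job is handed in; nothing more can be done
None
```

I pressed the largest red cap down onto the red bottle's nozzle until it hit the hard stop on the collar, then released it, backed the arm away and handed in at about 11 s.

- **Fit:** The cap stopped with its rim at collar height and moved only about 1 mm more under a 37 N push. After release, its top centre measured (332.6, 192.6) in the scene camera. Fully home predicts (332.8, 191.9), and an unseated cap would be near row 184.5. No nozzle was visible below the rim.
- **Bystanders:** In the final pictures the yellow cap and shaker stood where they were, and the robot was touching nothing. I judged that by eye and did not re-measure their positions.
- **Disagreements:** The cameras differed by 2–5 mm on the nozzle and cap positions. One 5 mm mismatch came from a tool tilt, which I corrected. Vertical force read slightly negative while the cap slid over the ribs, so I judged seating by the stop height and the pictures instead.

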